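Slide the foundation bottle into its bay

TASK

Push the tall beige foundation bottle with the black cap across the chest top, low on its body so that it slides and does not topple, into the open side of the teal three-sided bottle bay until it stands fully home against the bay's back wall. Do not grip or lift it, do not let it tip over, and leave all the other things where they are.

Things in the scene. Friction and masses are not known exactly. Their poses are not given: they have to be found in the camera images.
- foundation: Foundation bottle: beige round glass body 42 mm in diameter, 78 mm tall, shoulder sloping in to 88 mm, black cap 25 mm in diameter up to 118 mm. Stands loose and upright, about 160 g. Origin: centre of its underside, z up. Friction on the chest top is about 0.5 to 0.65: a push lower than about 25 mm above the top slides it, one at half height tips it.
- bay: Teal bottle bay, fixed: back and two side walls, 45 high, 9 thick, no floor or sill, open on its -x side. 60 wide inside (y -30 to +30); sides run from the mouth at x = -20 to the back wall, inner face at x = +22 (mm). Origin: on the chest top, at the pale disc where the axis of the bottle stands when home (touching the back at x = +1). +x points into the bay, z up; yaw within 0.3 rad.
- mist: Mist bottle: same shape and size as the foundation bottle but pale blue with a white cap, loose. Origin: centre of its underside. Not to be moved.
- brush_holder: Mauve silicone brush holder, 80 mm in diameter, 85 mm high, with makeup brushes up to 205 mm high, loose. Origin: centre of its underside.
- curler: Aluminium eyelash curler lying flat, loose, 105 mm (x) by 70 mm (y) over its finger loops, 14 mm high. Origin: centre of its underside.
- vanity_mirror: Red plastic hand mirror lying flat, loose, 10 mm thick: round head 110 mm in diameter centred at x = +50 mm, handle 22 mm wide to x = -110 mm. Origin: on the underside where head and handle meet.
- lipstick: Black lipstick tube standing upright, loose, 23 mm in diameter, 73 mm high. Origin: centre of its underside.
- compact: Rose powder compact lying flat, loose, 72 mm in diameter, 18 mm high. Origin: centre of its underside.

How it is judged:
By the outcome, as a careful person would: the job done as asked, in the order asked, and still so for the second after the job is handed in, with the robot touching nothing.
It also fails if it takes over 56 s, if anything falls off the work surface, if the arm or the gripper's body presses on something with over 40 N, if the wrist force passes 120 N, or if a joint passes its speed limit or range.

ROBOT

A 6-joint arm with a two-finger parallel gripper is mounted at the origin on the work surface. World frame = base frame: x ahead of the robot, y to its left, z up, the work surface at z = 0. Lengths are in m, angles in rad, forces in N, time in s.
With the tool pointing down it reaches from about 0.35 to 0.925 m from the base axis. Payload 6.4 kg.
Tool frame: the origin (TCP) lies between the finger pads; the fingertips stand 14 mm ahead of it and the grasp point (between the pads) lies 5 mm behind it (manip.tcp_to_tips is the distance from the TCP to the fingertips, in m); z points along the fingers, y is the direction in which the jaws open and shut (so a half turn about z gives the same grasp; the last joint's range is limited). The gripper opens to 94 mm and grips with 3 to 60 N. Pads are 16 mm wide; open, the fingers measure 119 mm over their backs; the gripper's body (75 mm by 177 mm) begins 78 mm behind the grasp point.
Start: joints at [1.168, 0.245, 1.558, -0, 1.339, -0.174], TCP at [0.147, 0.633, 0.219] pointing down, gripper open.
Joint ranges: [-3.13, 3.13], [-1.02, 2.26], [0.13, 2.54], [-0.95, 4.09], [0.21, 2.88], [-2.74, 2.74]. Speed limits (rad/s): [2.57, 2.57, 3.14, 3.14, 3.14, 3.14].

INTERFACE

Orientations are given as a unit quaternion [x, y, z, w].
In Python, from workcell import readout, vision, manip gives the robot as it stands. The module is installed in compiled form; this text tells all that it offers.
- The arm moves only by the tool apply_moves, never from a script. Its argument "commands" is a list that holds one entry, the list of rows, each a list of 6 numbers: the shift along the tool's x, y, z in m, then the turn, a rotation vector about the tool's x, y, z in rad. In form: [[[x, y, z, rx, ry, rz], ...]]. A call has 1 to 8 rows; each row is the pose to reach, as a shift and turn from the pose measured when the call began, along the tool's axes at that moment; what a row does not reach only later rows make up. A row lasts 1/12 s, in which the tool goes at most 41.7 mm and 7.16 degrees, less where a joint would pass 70% of its speed; a pose out of reach is approached as far as the arm can. A call with a gripper value outside its range is refused whole. "claw" is the opening, from 0 (shut) to 1 (fully open), set as the call begins (left out, the last holds). The fingers move at their own pace and stop on an object; the grip force is fixed at half the most. Time passes only in rows, so rows that repeat a pose let the fingers close. It gives the time, the measured TCP pose, the force and the opening at its end, in the units of the state.
- readout.sense(): the state, without advancing time (a new reading comes with each control period).
- vision.grab_frame(name): name is "scene" or "side" or "wrist"; returns a dict with "frame" (480x640x3 uint8, red, green, blue), "intrinsics" (3x3 intrinsics, pixels), "extrinsics" (4x4, takes a point from world to camera coordinates). Camera axes: x right, y down, z forward; pixel columns grow to the right and rows downward; lengths in m; the calibration is good to about 2 mm. A picture is of the moment at which its call begins. There is no depth.
- manip.job_done(): hands the job in, once; it reports no verdict.
The state is a dict: "clock": time; "joints": joint angles; "dq": joint speeds; "joint_torque": joint torques, N m; "tcp_pos": TCP position; "ee_rot": TCP orientation; "force": force on the tool from outside, world axes, zero at the start; "moment": the same for the moment, N m; "gripper_width": finger opening in m.
Only numpy, scipy, OpenCV 4.12 (cv2) and the standard library are available. Lean on these libraries where they do the work, as an engineer would, in place of code of your own. Each camera call takes 0.05 s, during which the arm holds its last target. There are 200 camera calls.

## Working session

There is one attempt and no reset: what is moved stays moved. The work goes in short steps, Python scripts to look and compute and a tool call to move; the robot and the scene stay as the last step left them, time stands still between calls to the robot, and variables do not carry over. Pictures are saved under pics/ and viewed, about 8 in all and at most 12, crops included, and the job is handed in when it is done.

Besides the shell and the picture viewer there is one more tool, called after "Call:" as name(argument=value, ...) on one line, values as JSON. apply_moves: Moves the arm, as the interface text tells. Its arguments: {"type":"object","properties":{"commands":{"type":"array"},"claw":{"type":"number"}},"required":["commands"]}

```bash
mkdir -p pics
cat > h.py <<'E'
import numpy as np, cv2
from workcell import readout, vision, manip
def grab(n,fn=None):
    d=vision.grab_frame(n); 
    if fn: cv2.imwrite('pics/'+fn,d['frame'][:,:,::-1])
    return d
def ray(d,u,v,z):
    K=np.array(d['intrinsics']);T=np.array(d['extrinsics']);R=T[:3,:3];c=-R.T@T[:3,3]
    r=R.T@np.linalg.inv(K)@[u,v,1]; return c+r*(z-c[2])/r[2]
def proj(d,p):
    K=np.array(d['intrinsics']);T=np.array(d['extrinsics']);q=K@(T[:3,:3]@p+T[:3,3]);return q[:2]/q[2]
E
python3 - <<'E'
from h import *
for n in('scene','side'):
    d=grab(n,n+'1.png');T=np.array(d['extrinsics']);print(n,-T[:3,:3].T@T[:3,3],T[2,:3])
s=readout.sense();print(s['tcp_pos'],s['ee_rot'],s['clock'])
E
```

```text
scene [1.48122217 0.42731762 1.0781665 ] [-0.61971808 -0.30604591 -0.72269316]
side [0.43704013 0.84114892 0.77361597] [ 0.13491863 -0.75253655 -0.6445818 ]
[0.14721677 0.63257711 0.21846159] [ 1.14154808e-01  9.93462599e-01 -8.28167820e-04 -2.41704586e-04] 0.1
```

View pics/scene1.png

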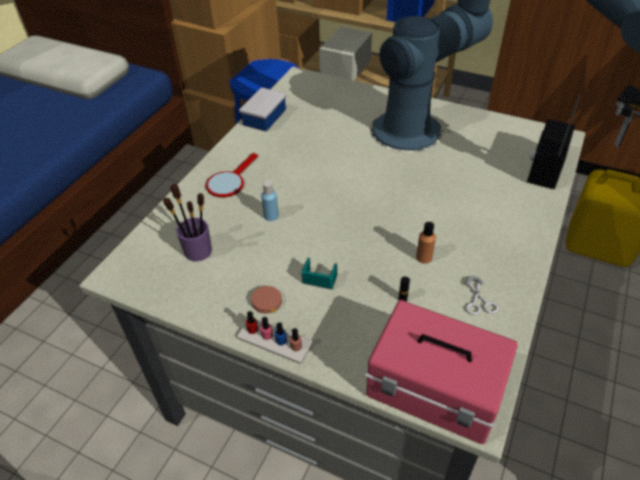

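View pics/side1.png

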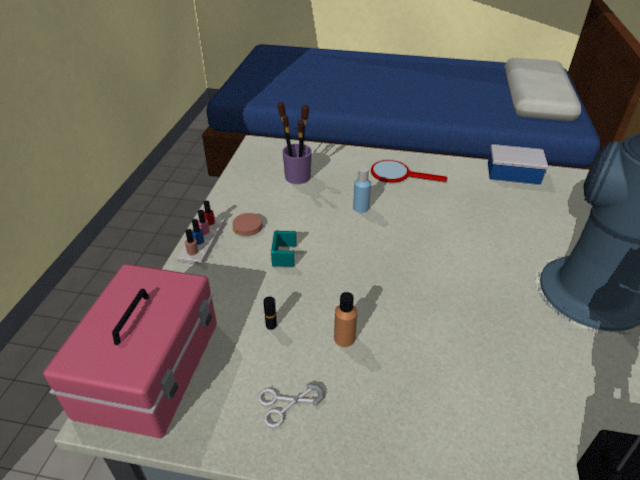

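Foundation is at scene (426,245) / side (345,325), and the bay at scene (320,272) / side (284,248). I'll measure with masks and view enlarged crops of the bay.

Run:
```python
from h import *
def blob(im,lo,hi,box):
    h=cv2.cvtColor(im,cv2.COLOR_RGB2HSV);m=cv2.inRange(h,lo,hi);z=np.zeros_like(m);x0,y0,x1,y1=box;z[y0:y1,x0:x1]=m[y0:y1,x0:x1]
    return z
out=[]
for n,fb,bb,mb in(('scene',(405,230,450,270),(290,250,350,300),(255,185,285,225)),('side',(325,300,365,355),(262,222,305,275),(345,175,378,220))):
    d=grab(n);im=d['frame']
    for nm,lo,hi,b in(('found',(0,100,60),(20,255,255),fb),('bay',(80,100,30),(97,255,255),bb),('mist',(95,60,60),(112,255,255),mb)):
        m=blob(im,lo,hi,b);ys,xs=np.nonzero(m);r=cv2.minAreaRect(np.c_[xs,ys].astype(np.float32))
        print(n,nm,xs.min(),xs.max(),ys.min(),ys.max(),'n',len(xs))
        if nm!='bay':
            # body centre ~ height 0.042
            u,v=xs.mean(),ys.mean();print('   c',u,v,ray(d,u,v,.042).round(4))
    x0,y0,x1,y1=bb;c=im[y0-5:y1+5,x0-5:x1+5]
    c=cv2.resize(c,(395,400),interpolation=cv2.INTER_CUBIC);out.append(c)
    print(n,'crop origin',x0-5,y0-5,'scale',395/(x1-x0+10),400/(y1-y0+10))
cv2.imwrite('pics/bay.png',np.hstack(out)[:,:,::-1])
```

```text
scene found 417 435 233 262 n 421
   c 425.52019002375295 247.68646080760095 [0.5089 0.226  0.042 ]
scene bay 302 336 259 288 n 505
scene mist 262 277 192 219 n 344
   c 269.875 205.96802325581396 [ 0.5314 -0.2006  0.042 ]
scene crop origin 285 245 scale 5.642857142857143 6.666666666666667
side found 334 356 306 346 n 739
   c 344.7767253044655 326.4533152909337 [0.5034 0.2297 0.042 ]
side bay 271 295 231 266 n 720
side mist 354 370 180 211 n 463
   c 361.41900647948165 195.65442764578833 [ 0.5264 -0.1997  0.042 ]
side crop origin 257 217 scale 7.452830188679245 6.349206349206349
```

View pics/bay.png

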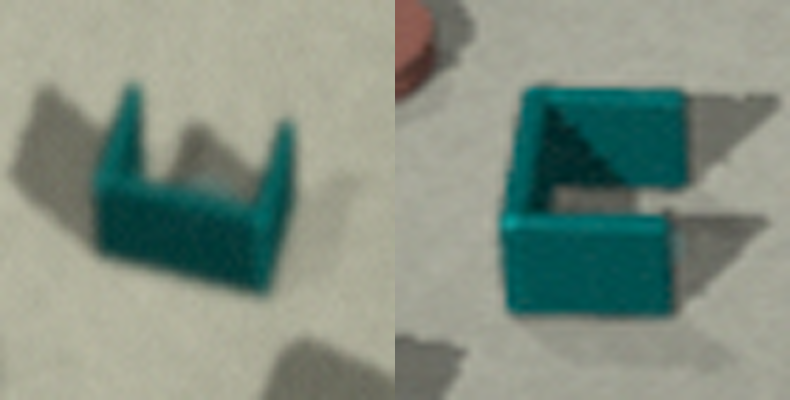

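The bay opens toward the robot (world −x). Next I cast its top corners to z = 45 mm.

Run:
```python
from h import *
P={'side':((257,217),(395/53,400/63),dict(bf=(130,88),bn=(108,220),fn=(277,216),ff=(290,93)),),
'scene':((285,245),(395/70,400/60),dict(bf=(97,185),ff=(130,85),fn=(292,122),bn=(264,213)))}
for n,(o,s,pts) in P.items():
    d=grab(n);R={k:ray(d,o[0]+(p[0]+.5)/s[0]-.5,o[1]+(p[1]+.5)/s[1]-.5,.045)[:2] for k,p in pts.items()}
    for k in R:print(n,k,R[k].round(4))
    a=(R['bf']+R['bn']-R['ff']-R['fn']);print('yaw',np.arctan2(a[1],a[0]),'len',np.linalg.norm(a)/2,'width',np.linalg.norm(R['bn']-R['bf']),np.linalg.norm(R['fn']-R['ff']))
    b=R['bn']-R['bf'];print('yaw from back',np.arctan2(-b[0],b[1]))
    yaw=np.arctan2(-b[0],b[1]);c=sum(R.values())/4; print('origin',c-np.array([np.cos(yaw),np.sin(yaw)])*.0055)
d=grab('side');x0=proj(d,np.array([.5,.0,.1]))
for nm,uvz in dict(lip=(270,313,.036)).items():print(nm,ray(d,*uvz))
print('curler',ray(d,290,402,.007),'compact',ray(d,248,222,.018))
```

```text
side bf [ 0.7064 -0.018 ]
side bn [0.6941 0.0532]
side fn [0.6458 0.0416]
side ff [ 0.6572 -0.0248]
yaw 0.18735843967025825 len 0.049597878960204504 width 0.07227868419947618 0.06736090781552857
yaw from back 0.17034931104836426
origin [0.67045228 0.01206603]
scene bf [ 0.7079 -0.0164]
scene ff [ 0.659 -0.025]
scene fn [0.6469 0.0464]
scene bn [0.691  0.0534]
yaw 0.16558773121366963 len 0.047154321159864926 width 0.07181590935978413 0.07238924254267859
yaw from back 0.23729834109265907
origin [0.67084307 0.01327568]
lip [0.65187047 0.21918561 0.036     ]
curler [0.57363503 0.38303549 0.007     ] compact [ 0.78686321 -0.06908042  0.018     ]
```

Bay origin is about (0.670, 0.013) with yaw about 0.18, and the foundation is at about (0.506, 0.228). The plan is two straight pushes with the fingers about 23 mm apart, giving two-point contact. The tool is tilted 30° so the low fingertips lead:
1. Push onto the bay axis, ahead of the mouth.
2. Push along the bay axis until home.

```bash
cat >> h.py <<'E'
from scipy.spatial.transform import Rotation as Ro
def goal(axis_xy,back,heading,zt=.012,tilt=.52):
    """tool-frame row for the finger-front corner lying 'back' m behind point axis_xy along heading; zt = tip-centre height"""
    h=np.array([np.cos(heading),np.sin(heading),0]);z=h*np.sin(tilt)-np.array([0,0,np.cos(tilt)])
    x=-(h*np.cos(tilt)+np.array([0,0,np.sin(tilt)]));Rg=np.c_[x,np.cross(z,x),z]
    tip=np.array([*axis_xy,zt])-h*(back+.008*np.cos(tilt)); p=tip-.014*z
    s=readout.sense();R0=Ro.from_quat(s['ee_rot'])
    d=R0.inv().apply(p-np.array(s['tcp_pos']));rv=(R0.inv()*Ro.from_matrix(Rg)).as_rotvec()
    print('tcp',p.round(4),'row',d.round(4).tolist(),rv.round(4).tolist(),'dist',np.linalg.norm(d).round(3),'ang',np.linalg.norm(rv).round(3))
E
python3 - <<'E'
from h import *
goal((.506,.228),.07,-1.337,zt=.2)
goal((.506,.228),.07,-1.337,zt=.012)
E
```

```text
tcp [0.4866 0.3096 0.2121] row [-0.4037, -0.238, 0.0071] [0.2875, -0.465, 1.0822] dist 0.469 ang 1.212
tcp [0.4866 0.3096 0.0241] row [-0.4037, -0.2379, 0.1951] [0.2875, -0.465, 1.0822] dist 0.508 ang 1.212
```

Call:
apply_moves(commands=[[[-0.404,-0.238,0.007,0.2875,-0.465,1.082],[-0.404,-0.238,0.007,0.2875,-0.465,1.082],[-0.404,-0.238,0.007,0.2875,-0.465,1.082],[-0.404,-0.238,0.007,0.2875,-0.465,1.082],[-0.404,-0.238,0.007,0.2875,-0.465,1.082],[-0.404,-0.238,0.007,0.2875,-0.465,1.082],[-0.404,-0.238,0.007,0.2875,-0.465,1.082],[-0.404,-0.238,0.007,0.2875,-0.465,1.082]]], claw=0.25)

```text
clock: 1.02
tcp_pos: [0.3897, 0.4017, 0.2147]
ee_rot: [0.527, 0.821, -0.134, 0.171]
force: [0.3, 0.9, 0.5]
gripper_width: 0.0443
```

Run:
```python
from h import *
goal((.506,.228),.07,-1.337,zt=.2)
```

```text
tcp [0.4866 0.3096 0.2121] row [-0.1119, 0.0509, 0.0527] [0.0497, -0.0795, 0.1845] dist 0.134 ang 0.207
```

Call:
apply_moves(commands=[[[-0.112,0.051,0.053,0.05,-0.08,0.185],[-0.112,0.051,0.053,0.05,-0.08,0.185],[-0.112,0.051,0.053,0.05,-0.08,0.185],[-0.112,0.051,0.053,0.05,-0.08,0.185],[-0.112,0.051,0.053,0.05,-0.08,0.185],[-0.112,0.051,0.053,0.05,-0.08,0.185]]])

```text
clock: 1.52
tcp_pos: [0.4865, 0.3095, 0.2119]
ee_rot: [0.6, 0.758, -0.16, 0.201]
force: [0.3, -0.3, -0.2]
gripper_width: 0.0234
```

Run:
```python
from h import *
goal((.506,.228),.07,-1.337,zt=.2)
goal((.506,.228),.07,-1.337,zt=.012)
print(readout.sense()['gripper_width'])
d=grab('wrist','w1.png')
```

```text
tcp [0.4866 0.3096 0.2121] row [-0.0001, 0.0001, -0.0003] [-0.001, -0.0001, -0.0012] dist 0.0 ang 0.002
tcp [0.4866 0.3096 0.0241] row [0.0933, 0.0001, 0.1629] [-0.001, -0.0001, -0.0012] dist 0.188 ang 0.002
0.02338893713603101
```

View pics/w1.png

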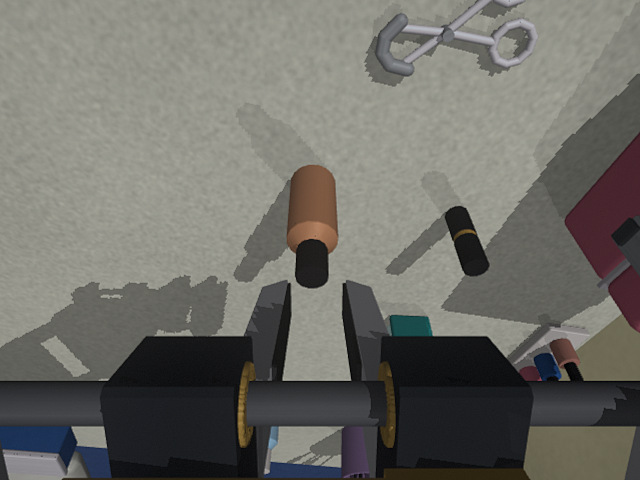

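The wrist view shows the bottle centred between the fingers (u≈313 against a gap centre of ≈317), with the curler and lipstick clear. Quick cross-check of its position before descending.

Run:
```python
from h import *
d=grab('wrist');T=np.array(d['extrinsics']);print(-T[:3,:3].T@T[:3,3])
im=d['frame'];h=cv2.cvtColor(im,cv2.COLOR_RGB2HSV);m=cv2.inRange(h,(0,100,60),(20,255,255));m[:,:270]=0;m[:,350:]=0;m[:150]=0;m[260:]=0
ys,xs=np.nonzero(m);print(xs.min(),xs.max(),ys.min(),ys.max(),ray(d,xs.mean(),ys.mean(),.042),ray(d,313,ys.min(),0.0))
for p in((.506,.228,0),(.506,.228,.118)):print(proj(d,np.array(p)))
```

```text
[0.45321203 0.4514957  0.32026013]
287 337 166 253 [0.50278152 0.22902027 0.042     ] [0.49973053 0.24373191 0.        ]
[315.70009894 181.18290633]
[315.45483654 276.1331225 ]
```

Run:
```python
from h import *
goal((.5045,.228),.07,-1.331,zt=.012)
```

```text
tcp [0.4846 0.3095 0.0241] row [0.0927, -0.0015, 0.1634] [-0.0024, -0.0, -0.0044] dist 0.188 ang 0.005
```

Call:
apply_moves(commands=[[[0.031,-0.001,0.054,0,0,-0.004],[0.05,-0.0015,0.088,0,0,-0.004],[0.065,-0.0015,0.114,0,0,-0.004],[0.08,-0.0015,0.141,0,0,-0.004],[0.087,-0.0015,0.154,0,0,-0.004],[0.0927,-0.0015,0.1634,0,0,-0.004],[0.0927,-0.0015,0.1634,0,0,-0.004]]])

```text
clock: 2.2
tcp_pos: [0.4834, 0.3098, 0.023]
ee_rot: [0.596, 0.76, -0.161, 0.201]
force: [-0.4, 1.0, 0.5]
gripper_width: 0.0235
```

Run:
```python
from h import *
goal((.5045,.228),.017,-1.331,zt=.012)
goal((.562,-.007),.0175,-1.331,zt=.012)
```

```text
tcp [0.4972 0.258  0.0241] row [-0.0471, 0.0011, 0.0257] [-0.0037, 0.0008, 0.0019] dist 0.054 ang 0.004
tcp [0.5545 0.0235 0.0241] row [-0.2565, 0.0012, 0.1458] [-0.0037, 0.0008, 0.0019] dist 0.295 ang 0.004
```

Call:
apply_moves(commands=[[[-0.0104,0,0.0059,0,0,0],[-0.0209,0,0.0118,0,0,0],[-0.0296,0,0.0167,0,0,0],[-0.0365,0.001,0.0206,0,0,0],[-0.0418,0.001,0.0236,0,0,0],[-0.047,0.001,0.0265,0,0,0],[-0.0522,0.001,0.0295,0,0,0],[-0.0574,0.001,0.0324,0,0,0]]])

```text
clock: 2.87
tcp_pos: [0.5003, 0.2458, 0.0238]
ee_rot: [0.596, 0.76, -0.16, 0.201]
force: [-0.7, 1.5, 1.4]
gripper_width: 0.0234
```

Run:
```python
from h import *
goal((.562,-.007),.0175,-1.331,zt=.012)
```

```text
tcp [0.5545 0.0235 0.0241] row [-0.1987, -0.0001, 0.1134] [-0.0032, 0.0002, 0.0015] dist 0.229 ang 0.004
```

Call:
apply_moves(commands=[[[-0.0052,0,0.003,0,0,0],[-0.0104,0,0.0059,0,0,0],[-0.0156,0,0.0089,0,0,0],[-0.0208,0,0.0119,0,0,0],[-0.026,0,0.0149,0,0,0],[-0.0313,0,0.0178,0,0,0],[-0.0365,0,0.0208,0,0,0],[-0.0417,0,0.0238,0,0,0]]])

```text
clock: 3.53
tcp_pos: [0.5118, 0.1985, 0.0238]
ee_rot: [0.596, 0.76, -0.16, 0.201]
force: [-1.0, 1.1, 0.9]
gripper_width: 0.0238
```

Run:
```python
from h import *
goal((.562,-.007),.0175,-1.331,zt=.012)
d=grab('side','s2.png');im=d['frame'][180:420,200:520];cv2.imwrite('pics/s2c.png',cv2.resize(im,None,fx=2,fy=2)[:,:,::-1])
```

```text
tcp [0.5545 0.0235 0.0241] row [-0.1565, 0.0, 0.0893] [-0.0033, 0.0003, 0.0016] dist 0.18 ang 0.004
```

View pics/s2c.png

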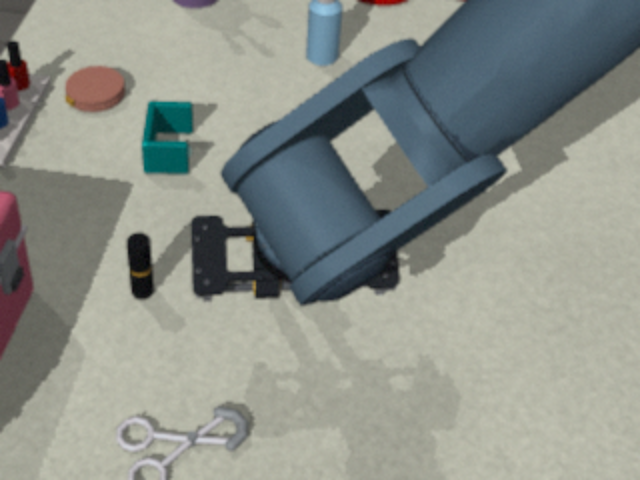

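The side view is blocked by the wrist and shows nothing else disturbed. I'll check the bottle numerically from the other cameras.

```bash
cat >> h.py <<'E'
def found(n,box,zc=.042):
    d=grab(n);im=d['frame'];h=cv2.cvtColor(im,cv2.COLOR_RGB2HSV);m=cv2.inRange(h,(0,100,60),(20,255,255))
    z=np.zeros_like(m);x0,y0,x1,y1=box;z[y0:y1,x0:x1]=m[y0:y1,x0:x1]
    k,l,st,c=cv2.connectedComponentsWithStats(z);i=1+np.argmax(st[1:,4]);print(n,st[i],ray(d,*c[i],zc).round(4));return d
E
python3 - <<'E'
from h import *
d=found('scene',(330,200,450,265));cv2.imwrite('pics/sc2.png',cv2.resize(d['frame'][160:320,230:470],(720,480),interpolation=cv2.INTER_CUBIC)[:,:,::-1])
found('wrist',(240,100,400,330))
E
```

```text
scene [393 230  17  30 405] [0.5252 0.1676 0.042 ]
wrist [ 290  286   53   44 2058] [0.5064 0.223  0.042 ]
```

View pics/sc2.png

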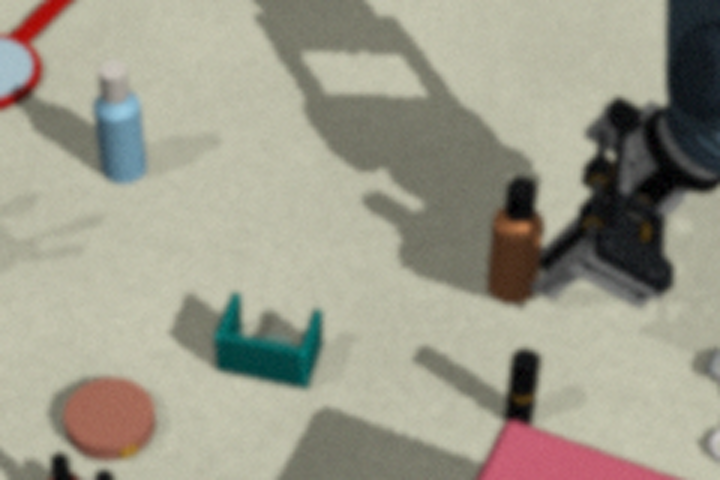

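The bottle stands upright at the fingertips, where expected. I'll continue the push.

Call:
apply_moves(commands=[[[-0.0061,0,0.0035,0,0,0],[-0.0122,0,0.0069,0,0,0],[-0.0183,0,0.0104,0,0,0],[-0.0243,0,0.0139,0,0,0],[-0.0304,0,0.0174,0,0,0],[-0.0365,0,0.0208,0,0,0],[-0.0426,0,0.0243,0,0,0],[-0.0487,0,0.0278,0,0,0]]])

```text
clock: 4.35
tcp_pos: [0.5251, 0.1432, 0.0239]
ee_rot: [0.597, 0.76, -0.161, 0.201]
force: [-0.4, 0.8, -0.3]
gripper_width: 0.0235
```

Call:
apply_moves(commands=[[[-0.0061,0,0.0035,0,0,0],[-0.0122,0,0.0069,0,0,0],[-0.0183,0,0.0104,0,0,0],[-0.0243,0,0.0139,0,0,0],[-0.0304,0,0.0174,0,0,0],[-0.0365,0,0.0208,0,0,0],[-0.0426,0,0.0243,0,0,0],[-0.0487,0,0.0278,0,0,0]]])

```text
clock: 5.02
tcp_pos: [0.5385, 0.088, 0.024]
ee_rot: [0.597, 0.76, -0.161, 0.201]
force: [0.4, -0.3, -0.0]
gripper_width: 0.0234
```

Run:
```python
from h import *
goal((.562,-.007),.0175,-1.331,zt=.012)
found('scene',(290,190,450,265))
```

```text
tcp [0.5545 0.0235 0.0241] row [-0.0578, 0.0004, 0.0329] [-0.0041, 0.0007, 0.001] dist 0.066 ang 0.004
scene [349 225  16  29 384] [0.5507 0.0575 0.042 ]
```

Call:
apply_moves(commands=[[[-0.0065,0,0.0037,0,0,0],[-0.0145,0,0.0082,0,0,0],[-0.0225,0,0.0128,0,0,0],[-0.0305,0,0.0174,0,0,0],[-0.0385,0,0.0219,0,0,0],[-0.046,0,0.0262,0,0,0],[-0.0525,0,0.0299,0,0,0],[-0.058,0,0.033,0,0,0]]])

```text
clock: 5.73
tcp_pos: [0.5545, 0.0213, 0.0243]
ee_rot: [0.597, 0.76, -0.161, 0.201]
force: [0.2, 0.7, -0.5]
gripper_width: 0.0235
```

Run:
```python
from h import *
goal((.562,-.007),.06,-1.331,zt=.012)
goal((.562,-.007),.06,-1.331,zt=.2)
found('scene',(290,190,450,265))
```

```text
tcp [0.5444 0.0648 0.0241] row [0.0388, 0.0005, -0.0221] [-0.0051, 0.0013, -0.0] dist 0.045 ang 0.005
tcp [0.5444 0.0648 0.2121] row [-0.0548, -0.0003, -0.1851] [-0.0051, 0.0013, -0.0] dist 0.193 ang 0.005
scene [322 221  16  30 379] [ 0.5665 -0.0092  0.042 ]
```

Call:
apply_moves(commands=[[[0.02,0,-0.0115,0,0,0],[0.039,0,-0.022,0,0,0],[0.039,0,-0.022,0,0,0],[0.02,0,-0.055,0,0,0],[0.0,0,-0.09,0,0,0],[-0.02,0,-0.125,0,0,0],[-0.04,0,-0.16,0,0,0],[-0.055,0,-0.185,0,0,0]]])

```text
clock: 6.45
tcp_pos: [0.5461, 0.0637, 0.2166]
ee_rot: [0.597, 0.759, -0.16, 0.203]
force: [0.1, -0.6, 0.7]
gripper_width: 0.0236
```

Run:
```python
from h import *
d=found('scene',(290,190,450,265))
cv2.imwrite('pics/sc3.png',cv2.resize(d['frame'][190:310,270:390],(480,480),interpolation=cv2.INTER_CUBIC)[:,:,::-1])
d=found('side',(280,220,420,320))
cv2.imwrite('pics/s3.png',cv2.resize(d['frame'][180:330,220:420],(800,600),interpolation=cv2.INTER_CUBIC)[:,:,::-1])
```

```text
scene [322 221  16  30 407] [ 0.5676 -0.0069  0.042 ]
side [326 225  19  36 578] [ 0.5628 -0.0056  0.042 ]
```

View pics/sc3.png

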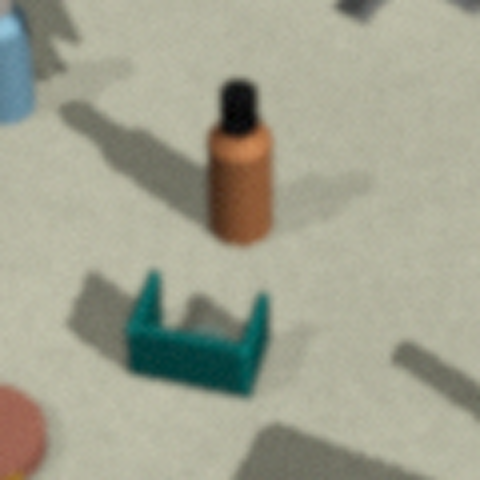

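The bottle is upright at (0.565, −0.006), on the bay axis: bearing to the bay origin is 0.18, matching its yaw. Next I go behind it.

Run:
```python
from h import *
goal((.565,-.006),.06,.18,zt=.2)
```

```text
tcp [ 0.4923 -0.0192  0.2121] row [-0.0552, -0.0743, 0.0397] [-0.7495, 0.009, -1.3153] dist 0.101 ang 1.514
```

Call:
apply_moves(commands=[[[-0.0552,-0.0743,0.0397,-0.7495,0.009,-1.3153],[-0.0552,-0.0743,0.0397,-0.7495,0.009,-1.3153],[-0.0552,-0.0743,0.0397,-0.7495,0.009,-1.3153],[-0.0552,-0.0743,0.0397,-0.7495,0.009,-1.3153],[-0.0552,-0.0743,0.0397,-0.7495,0.009,-1.3153],[-0.0552,-0.0743,0.0397,-0.7495,0.009,-1.3153],[-0.0552,-0.0743,0.0397,-0.7495,0.009,-1.3153],[-0.0552,-0.0743,0.0397,-0.7495,0.009,-1.3153]]])

```text
clock: 7.22
tcp_pos: [0.4913, -0.0194, 0.2106]
ee_rot: [0.189, 0.948, -0.051, 0.25]
force: [0.1, -1.1, -0.7]
gripper_width: 0.0231
```

Run:
```python
from h import *
goal((.565,-.006),.06,.18,zt=.2)
```

```text
tcp [ 0.4923 -0.0192  0.2121] row [-0.0015, 0.0005, -0.0009] [-0.2862, -0.0051, -0.4973] dist 0.002 ang 0.574
```

Call:
apply_moves(commands=[[[-0.0015,0.0005,-0.001,-0.286,-0.005,-0.497],[-0.0015,0.0005,-0.001,-0.286,-0.005,-0.497],[-0.0015,0.0005,-0.001,-0.286,-0.005,-0.497],[-0.0015,0.0005,-0.001,-0.286,-0.005,-0.497],[-0.0015,0.0005,-0.001,-0.286,-0.005,-0.497],[-0.0015,0.0005,-0.001,-0.286,-0.005,-0.497]]])

```text
clock: 7.72
tcp_pos: [0.4916, -0.02, 0.211]
ee_rot: [-0.088, 0.963, 0.023, 0.255]
force: [-0.3, -0.2, 0.0]
gripper_width: 0.0236
```

Run:
```python
from h import *
goal((.565,-.006),.06,.18,zt=.2)
goal((.565,-.006),.06,.18,zt=.012)
d=grab('wrist','w2.png')
for p in((.565,-.006,0),(.670,.013,0)):print(proj(d,np.array(p)))
```

```text
tcp [ 0.4923 -0.0192  0.2121] row [-0.0013, 0.0007, -0.0006] [0.0015, -0.0012, 0.0022] dist 0.002 ang 0.003
tcp [ 0.4923 -0.0192  0.0241] row [0.0919, 0.0006, 0.1626] [0.0015, -0.0012, 0.0022] dist 0.187 ang 0.003
[316.03868688 172.45904898]
[315.59749816 254.09880134]
```

View pics/w2.png

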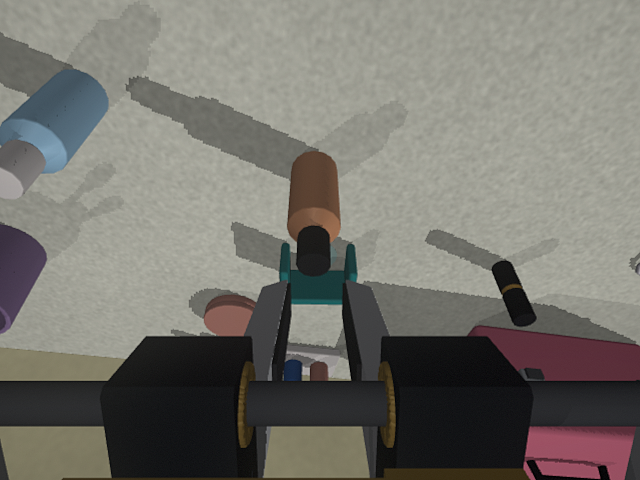

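The bottle (u≈314), bay (u≈318, walls symmetric) and finger gap (u≈317) line up within about 2 mm. I'll descend and push.

Call:
apply_moves(commands=[[[0.018,0.0006,0.033,0,0,0],[0.036,0.0006,0.065,0,0,0],[0.054,0.0006,0.097,0,0,0],[0.072,0.0006,0.128,0,0,0],[0.084,0.0006,0.149,0,0,0],[0.092,0.0006,0.1625,0,0,0],[0.092,0.0006,0.1625,0,0,0]]])

```text
clock: 8.35
tcp_pos: [0.4885, -0.0185, 0.0194]
ee_rot: [-0.086, 0.964, 0.026, 0.251]
force: [-0.9, -1.2, -0.3]
gripper_width: 0.0237
```

Run:
```python
from h import *
goal((.565,-.006),.0175,.18,zt=.012)
goal((.670,.0135),.0175,.18,zt=.012)
```

```text
tcp [ 0.5341 -0.0116  0.0241] row [-0.0426, -0.0014, 0.0184] [0.0052, -0.0099, -0.0033] dist 0.046 ang 0.012
tcp [0.6391 0.0079 0.0241] row [-0.1357, -0.001, 0.0705] [0.0052, -0.0099, -0.0033] dist 0.153 ang 0.012
```

Call:
apply_moves(commands=[[[-0.008,-0.001,0.001,0.005,-0.01,-0.003],[-0.017,-0.001,0.0055,0.005,-0.01,-0.003],[-0.026,-0.001,0.0098,0.005,-0.01,-0.003],[-0.034,-0.001,0.0138,0.005,-0.01,-0.003],[-0.0385,-0.001,0.0162,0.005,-0.01,-0.003],[-0.0435,-0.001,0.019,0.005,-0.01,-0.003],[-0.0485,-0.001,0.0217,0.005,-0.01,-0.003],[-0.0535,-0.001,0.0245,0.005,-0.01,-0.003]]])

```text
clock: 9.02
tcp_pos: [0.5469, -0.0088, 0.0243]
ee_rot: [-0.087, 0.962, 0.023, 0.256]
force: [-2.9, 0.5, 1.7]
gripper_width: 0.0237
```

Run:
```python
from h import *
goal((.670,.0135),.0175,.18,zt=.012)
found('scene',(290,190,450,285))
```

```text
tcp [0.6391 0.0079 0.0241] row [-0.0812, -0.0001, 0.0467] [0.0004, 0.0002, 0.0] dist 0.094 ang 0.0
scene [322 225  16  31 413] [ 0.5817 -0.0025  0.042 ]
```

Call:
apply_moves(commands=[[[-0.0052,0,0.003,0,0,0],[-0.0104,0,0.006,0,0,0],[-0.0156,0,0.009,0,0,0],[-0.0208,0,0.012,0,0,0],[-0.026,0,0.015,0,0,0],[-0.0312,0,0.018,0,0,0],[-0.0364,0,0.0209,0,0,0],[-0.0416,0,0.0239,0,0,0]]])

```text
clock: 9.73
tcp_pos: [0.5955, -0.0002, 0.0245]
ee_rot: [-0.087, 0.962, 0.023, 0.256]
force: [-0.1, 0.3, 0.3]
gripper_width: 0.0234
```

Run:
```python
from h import *
goal((.670,.0135),.0175,.18,zt=.012)
d=found('scene',(290,190,450,300))
cv2.imwrite('pics/sc4.png',cv2.resize(d['frame'][190:310,270:390],(480,480),interpolation=cv2.INTER_CUBIC)[:,:,::-1])
```

```text
tcp [0.6391 0.0079 0.0241] row [-0.0383, 0.0001, 0.0224] [0.0001, 0.0008, 0.0] dist 0.044 ang 0.001
scene [316 239  17  31 428] [0.6312 0.007  0.042 ]
```

View pics/sc4.png

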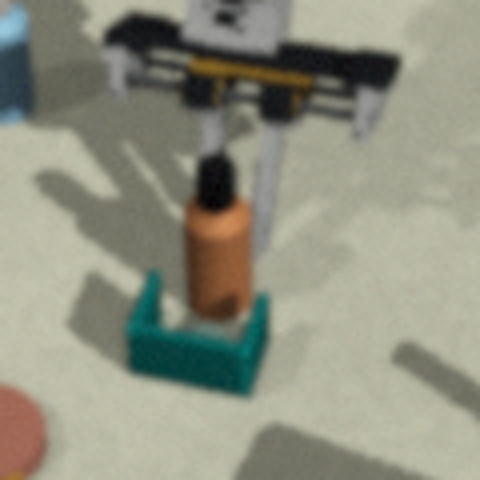

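The bottle is upright and entering the mouth, roughly centred. I'll continue.

Call:
apply_moves(commands=[[[-0.0052,0,0.003,0,0,0],[-0.0104,0,0.006,0,0,0],[-0.0156,0,0.009,0,0,0],[-0.0208,0,0.012,0,0,0],[-0.0252,0,0.0147,0,0,0],[-0.0287,0,0.0168,0,0,0],[-0.0313,0,0.0183,0,0,0]]])

```text
clock: 10.37
tcp_pos: [0.6327, 0.0063, 0.0248]
ee_rot: [-0.087, 0.962, 0.023, 0.257]
force: [-0.2, -0.3, -0.5]
gripper_width: 0.0235
```

Run:
```python
from h import *
goal((.670,.0135),.0175,.18,zt=.012)
d=grab('wrist','w5.png')
```

```text
tcp [0.6391 0.0079 0.0241] row [-0.0054, 0.0005, 0.0038] [-0.0004, 0.0021, 0.0003] dist 0.007 ang 0.002
```

View pics/w5.png

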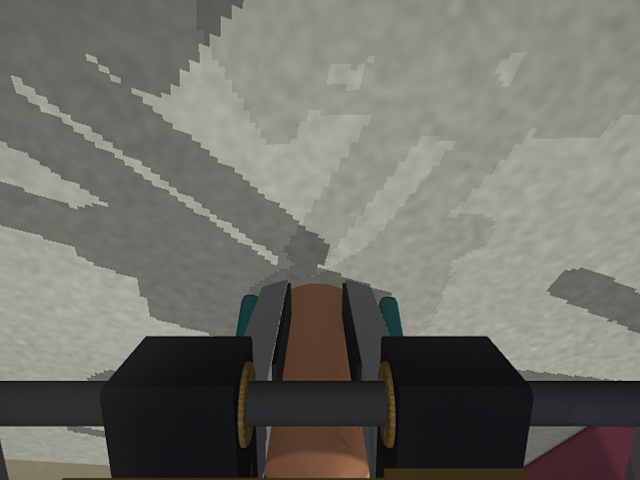

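Fingers and bottle are centred between the teal side walls (u≈245 and 395). Now fine steps until the force rises.

Call:
apply_moves(commands=[[[-0.0017,0.0002,0.001,0,0,0],[-0.0035,0.0002,0.002,0,0,0],[-0.0043,0.0002,0.0026,0,0,0],[-0.0043,0.0002,0.0026,0,0,0]]])

```text
clock: 10.75
tcp_pos: [0.6381, 0.0073, 0.0249]
ee_rot: [-0.087, 0.962, 0.023, 0.257]
force: [-1.5, 0.3, -0.6]
gripper_width: 0.0238
```

Call:
apply_moves(commands=[[[-0.0009,0,0.0005,0,0,0],[-0.0017,0,0.001,0,0,0],[-0.0017,0,0.001,0,0,0]]])

```text
clock: 11.0
tcp_pos: [0.6402, 0.0076, 0.0249]
ee_rot: [-0.087, 0.962, 0.023, 0.257]
force: [-0.4, 0.4, -0.6]
gripper_width: 0.0235
```

Run:
```python
from h import *
goal((.670,.0135),.0175,.18,zt=.012)
print(readout.sense()['force'])
d=found('scene',(290,190,450,300))
```

```text
tcp [0.6391 0.0079 0.0241] row [0.0012, 0.0004, 0.0002] [-0.0007, 0.0028, 0.0004] dist 0.001 ang 0.003
[-0.39603983  0.35058625 -0.59090085]
scene [311 253  17  21 302] [0.6622 0.0084 0.042 ]
```

Not yet against the wall. I'll go on in 1–2 mm steps.

Call:
apply_moves(commands=[[[-0.0009,0,0.0005,0,0,0],[-0.0017,0,0.001,0,0,0],[-0.0017,0,0.001,0,0,0]]])

```text
clock: 11.3
tcp_pos: [0.6413, 0.0081, 0.0244]
ee_rot: [-0.087, 0.962, 0.023, 0.257]
force: [-6.1, -2.1, 4.3]
gripper_width: 0.0237
```

Call:
apply_moves(commands=[[[-0.0009,0,0.0005,0,0,0],[-0.0013,0,0.0008,0,0,0],[-0.0013,0,0.0008,0,0,0]]])

```text
clock: 11.55
tcp_pos: [0.6418, 0.0082, 0.0241]
ee_rot: [-0.088, 0.963, 0.023, 0.256]
force: [-12.9, -3.5, 7.9]
gripper_width: 0.0236
```

Force rose to 13 N along the bay axis with the tool stalled, so the bottle is against the back wall. I'll withdraw straight back, lift, and verify.

Call:
apply_moves(commands=[[[0.004,0,-0.0023,0,0,0],[0.012,0,-0.007,0,0,0],[0.026,0,-0.015,0,0,0],[0.043,0,-0.025,0,0,0],[0.06,0,-0.035,0,0,0],[0.06,0,-0.035,0,0,0]]])

```text
clock: 12.05
tcp_pos: [0.5701, -0.0039, 0.0234]
ee_rot: [-0.087, 0.963, 0.024, 0.254]
force: [-0.8, -0.7, -0.2]
gripper_width: 0.0235
```

Call:
apply_moves(commands=[[[-0.015,0,-0.03,0,0,0],[-0.03,0,-0.06,0,0,0],[-0.045,0,-0.09,0,0,0],[-0.06,0,-0.12,0,0,0],[-0.07,0,-0.14,0,0,0],[-0.07,0,-0.14,0,0,0]]])

```text
clock: 12.55
tcp_pos: [0.5657, -0.0068, 0.1872]
ee_rot: [-0.087, 0.961, 0.021, 0.26]
force: [-0.0, -0.0, 1.2]
gripper_width: 0.0238
```

Run:
```python
from h import *
def z(d,x0,y0):return cv2.resize(d['frame'][y0:y0+75,x0:x0+50],(400,600),interpolation=cv2.INTER_CUBIC)
a=found('scene',(290,190,450,300));b=found('side',(265,190,420,280))
cv2.imwrite('pics/fin.png',np.hstack([z(a,295,225),z(b,262,205)])[:,:,::-1])
for d in(a,b):print([proj(d,np.array([*(.67+.0*0,.013),h])).round(1).tolist() for h in(0,.118)])
```

```text
scene [311 253  17  21 295] [0.6626 0.0087 0.042 ]
side [276 225  19  27 411] [6.754e-01 1.000e-04 4.200e-02]
[[320.2, 277.3], [318.9, 244.3]]
[[286.9, 255.8], [284.8, 215.1]]
```

View pics/fin.png

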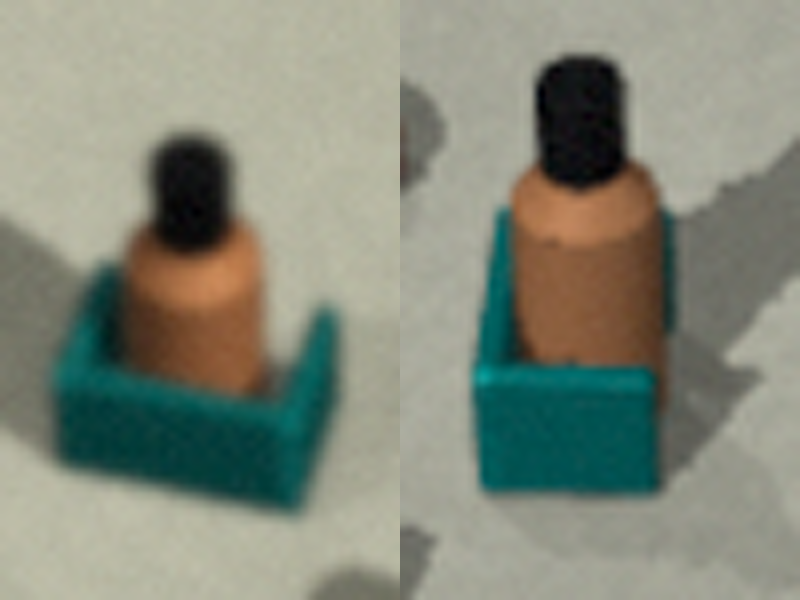

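The final view shows the bottle upright inside the bay, its left edge flush on the back wall's inner face. The cap-top pixels, side (284.5, 214) and scene (319, 243), match the predicted home pose. One last check that the neighbours are unmoved, then I hand in.

Run:
```python
from h import *
for n,f,boxes in(('side','side1.png',dict(mist=(345,165,378,220),lip=(258,290,282,332),curler=(252,378,330,430),compact=(230,210,265,238))),('scene','scene1.png',dict(mist=(255,180,285,225),lip=(395,272,412,302),curler=(460,272,500,315),compact=(245,285,285,315),mirror=(200,150,260,198)))):
    a=cv2.cvtColor(cv2.imread('pics/'+f),cv2.COLOR_BGR2GRAY).astype(np.float32);b=cv2.cvtColor(grab(n)['frame'],cv2.COLOR_RGB2GRAY).astype(np.float32)
    for k,(x0,y0,x1,y1) in boxes.items():print(n,k,np.round(cv2.phaseCorrelate(a[y0:y1,x0:x1].copy(),b[y0:y1,x0:x1].copy()),2) if 0 else [np.round(v,2) for v in cv2.phaseCorrelate(a[y0:y1,x0:x1].copy(),b[y0:y1,x0:x1].copy())])
print(manip.job_done())
```

```text
side mist [array([-0.01, -0.24]), np.float64(0.64)]
side lip [array([0.17, 0.42]), np.float64(0.99)]
side curler [array([-0.01,  0.03]), np.float64(0.94)]
side compact [array([ 0.01, -0.02]), np.float64(1.03)]
scene mist [array([-0.31,  0.47]), np.float64(0.64)]
scene lip [array([-0.13, -0.03]), np.float64(1.04)]
scene curler [array([0.05, 0.53]), np.float64(0.97)]
scene compact [array([0.14, 0.01]), np.float64(1.01)]
scene mirror [array([ 0.09, -0.1 ]), np.float64(0.83)]
the job is handed in; nothing more can be done
None
```

The foundation bottle stands upright in the bay, as far as I can tell fully home against the back wall. I handed the job in about 13 s into the 56 s allowed.

I slid it in two low pushes, about 16 mm above the chest top, with the two fingertips about 23 mm apart and the tool tilted. The first push brought it onto the bay axis and the second took it in. It was never gripped or lifted.

**Home:** on the last steps the force rose to about 13 N and the tool stalled. After I withdrew, both fixed views showed the bottle upright, with its cap within about a pixel (about 2 mm) of the home position. My estimate of the bay's position is only good to about 3 mm, so contact with the wall rests mainly on the force and stall.

**Other objects:** the mist bottle, lipstick, curler, compact and mirror shifted by no more than about 0.5 pixel between the first and last pictures, which is within noise. I did not measure the brush holder, but the arm never went near it.

**Disagreements:**
- The bottle positions from the body colour were off in the last views (0.663 m and 0.675 m in x) because the bay walls partly hide the body. I relied on the cap instead.
- The wrist also read about 8 N upward during the final press, which I did not explain. It was gone once the tool was withdrawn.

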